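# Find the soft shock mount and push down its tag

### The job

Three like-looking spring shock mounts stand on the bench and one spring has gone soft. Press each brass pad down by several millimetres and let it spring back to find which is the softest, and only then push that mount's upright tag fully down, leaving the other two tags up. Only press and push, with the fingertips: pick nothing up, leave the loose fittings and tools where they lie, and finish with the arm clear of everything.

Things in the scene. Friction and masses are not known exactly. Their poses are not given: they have to be found in the camera images.
- pad_p_top (a point): mount P: centre of the top face of its spring-mounted brass pad, a disc 48 mm across and 8 mm thick, 66 mm above the table at rest, on visible coils over a grey cup. The point sinks with the pad. x and y axes are the mount's: the mount is a fixed steel base 150 mm (x) by 100 mm (y) by 8 mm; its tag stands 85 mm from the pad along the mount's +x. A 12 mm wide lug on the pad reaches 44 mm out along the mount's +y, over a thin upright witness rod.
- pad_p (a joint): mount P: how far the pad is pressed straight down, m: 0 at rest, 0.018 fully down. It springs back when let go. All three springs begin to give at about 1 N; further sinking takes, per mm, about 0.2 N on the softest, 0.55 N on the middling and 1.1 N on the stiffest. Look, name and place do not tell which is which.
- rod_p (a joint): mount P: witness rod, steel, 7 mm thick: how far it has been driven down, m, 0 to 0.018. The pad's lug pushes it as the pad sinks (it starts 0.5 mm below the lug) and it stays at the lowest point reached.
- tag_p_top (a point): mount P: centre of the top edge of its tag, an upright aluminium plate 10 mm (mount x) by 30 mm (mount y), standing 16 mm proud of a grey block (30 x 44 mm, top 40 mm above the table); the top edge starts 56 mm above the table. The point moves with the tag.
- pad_q_top (a point): mount Q: centre of the top face of its spring-mounted brass pad, a disc 48 mm across and 8 mm thick, 66 mm above the table at rest, on visible coils over a grey cup. The point sinks with the pad. x and y axes are the mount's: the mount is a fixed steel base 150 mm (x) by 100 mm (y) by 8 mm; its tag stands 85 mm from the pad along the mount's +x. A 12 mm wide lug on the pad reaches 44 mm out along the mount's +y, over a thin upright witness rod.
- pad_q (a joint): mount Q: how far the pad is pressed straight down, m: 0 at rest, 0.018 fully down. It springs back when let go. All three springs begin to give at about 1 N; further sinking takes, per mm, about 0.2 N on the softest, 0.55 N on the middling and 1.1 N on the stiffest. Look, name and place do not tell which is which.
- rod_q (a joint): mount Q: witness rod, steel, 7 mm thick: how far it has been driven down, m, 0 to 0.018. The pad's lug pushes it as the pad sinks (it starts 0.5 mm below the lug) and it stays at the lowest point reached.
- tag_q_top (a point): mount Q: centre of the top edge of its tag, an upright aluminium plate 10 mm (mount x) by 30 mm (mount y), standing 16 mm proud of a grey block (30 x 44 mm, top 40 mm above the table); the top edge starts 56 mm above the table. The point moves with the tag.
- pad_r_top (a point): mount R: centre of the top face of its spring-mounted brass pad, a disc 48 mm across and 8 mm thick, 66 mm above the table at rest, on visible coils over a grey cup. The point sinks with the pad. x and y axes are the mount's: the mount is a fixed steel base 150 mm (x) by 100 mm (y) by 8 mm; its tag stands 85 mm from the pad along the mount's +x. A 12 mm wide lug on the pad reaches 44 mm out along the mount's +y, over a thin upright witness rod.
- pad_r (a joint): mount R: how far the pad is pressed straight down, m: 0 at rest, 0.018 fully down. It springs back when let go. All three springs begin to give at about 1 N; further sinking takes, per mm, about 0.2 N on the softest, 0.55 N on the middling and 1.1 N on the stiffest. Look, name and place do not tell which is which.
- rod_r (a joint): mount R: witness rod, steel, 7 mm thick: how far it has been driven down, m, 0 to 0.018. The pad's lug pushes it as the pad sinks (it starts 0.5 mm below the lug) and it stays at the lowest point reached.
- tag_r_top (a point): mount R: centre of the top edge of its tag, an upright aluminium plate 10 mm (mount x) by 30 mm (mount y), standing 16 mm proud of a grey block (30 x 44 mm, top 40 mm above the table); the top edge starts 56 mm above the table. The point moves with the tag.
- softest_tag (a joint): the tag of the mount with the softest spring: how far that tag is pushed straight down, m: 0 up, 0.014 fully down (2 mm still proud of the block). It slides stiffly (about 3 N) and stays where it is left. Which of the mounts P, Q, R it belongs to is not told: it has to be found by pressing the pads
- stiffer_tag_1 (a joint): the tag of one of the two stiffer mounts: how far that tag is pushed straight down, m: 0 up, 0.014 fully down (2 mm still proud of the block). It slides stiffly (about 3 N) and stays where it is left. Which of the mounts P, Q, R it belongs to is not told: it has to be found by pressing the pads
- stiffer_tag_2 (a joint): the tag of the other stiffer mount: how far that tag is pushed straight down, m: 0 up, 0.014 fully down (2 mm still proud of the block). It slides stiffly (about 3 N) and stays where it is left. Which of the mounts P, Q, R it belongs to is not told: it has to be found by pressing the pads
- capnut_1_center (a point): brass cap nut, hexagon 25 mm over corners, 21 mm high, domed, standing on the base plate of one of the mounts; its centre; a bystander to be left where it lies
- capnut_2_center (a point): a second cap nut like the first, on the base plate of another mount; its centre; a bystander to be left where it lies
- nipple_center (a point): brass adapter nipple, 25 mm over corners, 30 mm high, standing on the base plate of the remaining mount; its centre; a bystander to be left where it lies
- pin_case_center (a point): red plastic gauge pin case, 52 x 85 x 22 mm, lying flat nearer the robot than the mounts; its centre; a bystander to be left where it lies
- punch_center (a point): steel drift punch, 13 mm thick, 130 mm long along its x (from 65 mm behind to 65 mm ahead of this point), lying crosswise nearer the robot than the mounts; its centre; a bystander to be left where it lies
- spanner_grip (a point): steel spanner lying flat, crosswise, nearer the robot than the mounts; the middle of its handle; a bystander to be left where it lies
- bin: fixed wooden bin 180 x 180 x 100 mm with a galvanized tin funnel over it, 170 mm high in all, to the left of the mounts; origin at the centre of its underside

How it is judged:
By the outcome, as a careful person would: the job done as asked, in the order asked, and still so for the second after the job is handed in, with the robot touching nothing.
It also fails if it takes over 51 s, if anything falls off the work surface, if the arm or the gripper's body presses on something with over 40 N, if the wrist force passes 120 N, or if a joint passes its speed limit or range.

### The arm

A 7-joint arm with a two-finger parallel gripper is mounted at the origin on the work surface. World frame = base frame: x ahead of the robot, y to its left, z up, the work surface at z = 0. Lengths are in m, angles in degrees, forces in N, time in s.
With the tool pointing down it reaches from about 0.425 to 0.875 m from the base axis. Payload 4.7 kg.
Tool frame: the origin (TCP) lies between the finger pads; the fingertips stand 11 mm ahead of it and the grasp point (between the pads) lies 8 mm behind it (env.tcp_to_tips is the distance from the TCP to the fingertips, in m); z points along the fingers, y is the line along which they close (so a half turn about z gives the same grasp; the last joint's range is limited). The gripper opens to 87 mm and grips with 3 to 60 N. Pads are 19 mm wide; open, the fingers measure 117 mm over their backs; the gripper's body (75 mm by 190 mm) begins 51 mm behind the grasp point.
Start: joints at [67.328, 18.392, -4.016, 83.108, 1.295, 78.541, -3.26], TCP at [0.259, -0.596, 0.234] pointing down, gripper open.
Joint ranges: [-163.93, 163.93], [-17.29, 119.83], [-79.2, 71.16], [3.27, 140.29], [-89.18, 269.18], [5.43, 117.66], [-154.24, 154.24]. Speed limits (degrees/s): [147.25, 147.25, 180, 180, 180, 180, 180].

### API

Orientations are given as [roll, pitch, yaw] about the fixed x, y, z axes, in that order (R = Rz(yaw) Ry(pitch) Rx(roll)).
In Python, from cell import env, viewer gives the robot as it stands.
- The arm moves only by the tool step_arm, never from a script. Its arguments are lists of equal length, an entry for each row: "delta_pos": the shift along the tool's x, y, z in units of 0.2 m (1.0 is 0.2 m), a list of three; "rot": the turn, a rotation vector about the tool's x, y, z in units of 1.5 rad (1.0 is 1.5 rad), a list of three; "gripper": the gripper command: -1 is shut, 1 is fully open, values between are in proportion. A call has 1 to 20 rows; each row is the pose to reach, as a shift and turn from the pose commanded when the call began, along the tool's axes at that moment; what a row does not reach only later rows make up. A row lasts 1/8 s, in which the tool goes at most 62.5 mm and 10.7 degrees, less where a joint would pass 70% of its speed; a pose out of reach is approached as far as the arm can. A call with a number of a shift or a turn outside -1 to 1 is refused whole. A call with a gripper value outside its range is refused whole. The fingers move at their own pace and stop on an object; "squeeze" is the grip in N (left out, the last holds). Time passes only in rows, so rows that repeat a pose let the fingers close. It gives the time, the measured TCP pose, the force, the opening and the grip force at its end, in the units of the state.
- env.get_obs(): the state, without advancing time (a new reading comes with each control period).
- viewer.read_camera(name): name is "side" or "top"; returns a dict with "img" (480x640x3 uint8, red, green, blue), "fx", "fy", "cx", "cy" (pixels), "pose" (4x4, takes a point from camera to world coordinates). Camera axes: x right, y down, z forward; pixel columns grow to the right and rows downward; lengths in m; the calibration is good to about 2 mm. A picture is of the moment at which its call begins. There is no depth.
- env.sign_off(): hands the job in; it is judged then, once.
The state is a dict: "time_s": time; "qpos": joint angles; "joint_velocities": joint speeds; "effort": joint torques, N m; "tool_pos": TCP position; "tool_rot": TCP orientation; "force": force on the tool from outside, world axes, zero at the start; "wrist_torque": the same for the moment, N m; "grip_width": finger opening in m; "grasp_force": force on a finger pad.
Only numpy, scipy, OpenCV 4.12 (cv2) and the standard library are available. Lean on these libraries where they do the work, as an engineer would, in place of code of your own. Each camera call takes 0.05 s, during which the arm holds its last target. There are 200 camera calls.

## Working session

There is one attempt and no reset: what is moved stays moved. The work goes in short steps, Python scripts to look and compute and a tool call to move; the robot and the scene stay as the last step left them, time stands still between calls to the robot, and variables do not carry over. Pictures are saved under pics/ and viewed, at most 10 in all, crops included, and the job is handed in when it is done.

Besides the shell and the picture viewer there is one more tool, called after "Emit:" as name(argument=value, ...), one argument or row to a line, values as JSON. step_arm: Moves the arm, as the interface text tells. Shifts and turns lie within -1 to 1; 1 stands for 0.2 m of shift or 1.5 rad of turn. Its arguments: {"type":"object","properties":{"delta_pos":{"type":"array"},"rot":{"type":"array"},"gripper":{"type":"array"},"squeeze":{"type":"number"}},"required":["delta_pos","rot","gripper"]}

```bash
mkdir -p pics; python3 - <<'E'
from cell import env, viewer
import cv2,numpy as np,pickle
for n in("top","side"):
    c=viewer.read_camera(n); cv2.imwrite(f"pics/{n}0.png",c["img"][:,:,::-1]); pickle.dump(c,open(f"{n}0.pkl","wb"))
    print(n,c["fx"],c["cx"],c["cy"],np.round(c["pose"],3).tolist())
o=env.get_obs(); print({k:np.round(v,3).tolist() for k,v in o.items()}, env.tcp_to_tips)
E
```

```text
top 476.52678251982917 316.0823949984892 238.48906297737247 [[0.009, -0.983, 0.182, 0.326], [-1.0, -0.012, -0.014, 0.141], [0.016, -0.182, -0.983, 1.128], [0.0, 0.0, 0.0, 1.0]]
side 497.1086767697299 316.81758524838955 237.64786988127778 [[-0.998, -0.044, 0.051, 0.453], [-0.067, 0.717, -0.694, 0.977], [-0.006, -0.696, -0.718, 0.945], [0.0, 0.0, 0.0, 1.0]]
{'time_s': 0.1, 'qpos': [67.329, 18.435, -4.018, 83.168, 1.295, 78.54, -3.26], 'joint_velocities': [0.071, -0.086, -0.036, -0.195, 0.011, 0.003, 0.015], 'effort': [-0.0, -49.257, -0.406, -31.34, -0.064, 0.04, 0.0], 'tool_pos': [0.259, -0.596, 0.233], 'tool_rot': [-179.902, 0.005, 23.483], 'force': [-0.73, -0.317, -0.373], 'wrist_torque': [0.013, 0.047, 0.062], 'grasp_force': 0.0, 'grip_width': 0.087} 0.011
```

View pics/top0.png

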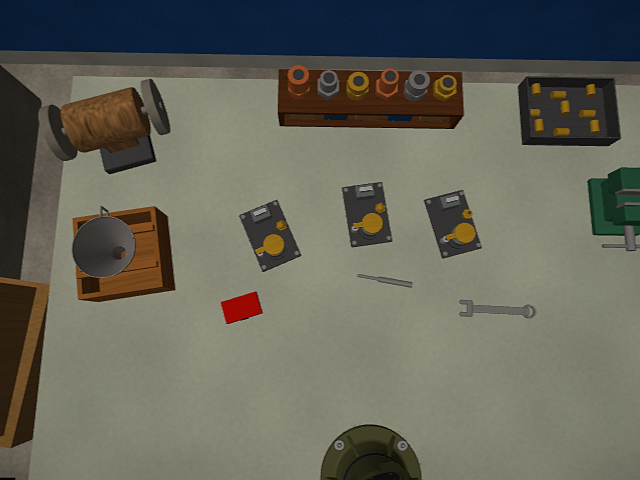

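View pics/side0.png

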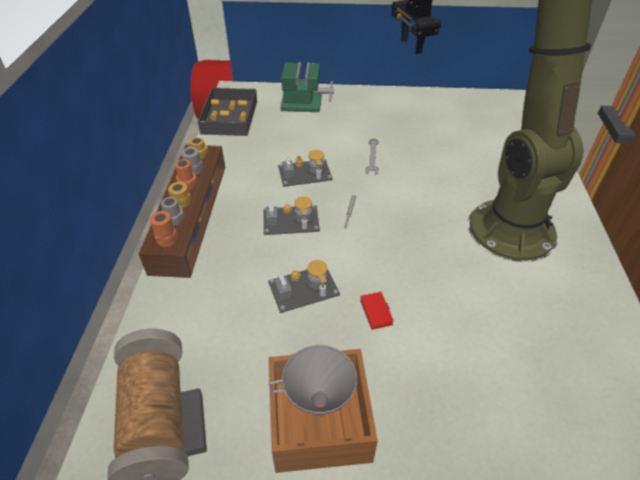

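Top view: mounts with brass pads at about (273,244), (372,223) and (460,233), tags at (262,213), (365,190) and (445,199). Side view: pads at about (317,268), (303,205) and (316,157).

```bash
cat > h.py <<'E'
import cv2,numpy as np
def cast(c,uv,z):
    P=c["pose"]; d=P[:3,:3]@[(uv[0]-c["cx"])/c["fx"],(uv[1]-c["cy"])/c["fy"],1]
    return P[:3,3]+d*(z-P[2,3])/d[2]
def proj(c,p):
    P=c["pose"]; q=P[:3,:3].T@(np.asarray(p)-P[:3,3]); return np.array([c["fx"]*q[0]/q[2]+c["cx"],c["fy"]*q[1]/q[2]+c["cy"]])
def brass(img):
    h=cv2.cvtColor(img,cv2.COLOR_RGB2HSV); return cv2.inRange(h,(15,150,90),(28,255,255))
def pads(c,box,k=9):
    m=brass(c["img"]); x0,y0,x1,y1=box; w=np.zeros_like(m); w[y0:y1,x0:x1]=m[y0:y1,x0:x1]
    w=cv2.morphologyEx(w,cv2.MORPH_OPEN,cv2.getStructuringElement(cv2.MORPH_ELLIPSE,(k,k)))
    n,l,s,ce=cv2.connectedComponentsWithStats(w)
    return [(ce[i],s[i]) for i in range(1,n) if s[i][4]>100]
E
python3 - <<'E'
from h import *; import pickle
t=pickle.load(open("top0.pkl","rb")); s=pickle.load(open("side0.pkl","rb"))
for nm,c,b,k in(("top",t,(230,170,490,280),13),("side",s,(260,140,350,310),9)):
    for ce,st in pads(c,b,k): print(nm,ce.round(1),st,cast(c,ce,.066).round(4))
h=cv2.cvtColor(t["img"],cv2.COLOR_RGB2GRAY); m=(h<95).astype(np.uint8); m[:170]=0;m[280:]=0;m[:,:225]=0;m[:,500:]=0
m|=(brass(t["img"])>0)&(np.indices(m.shape)[0]>170)&(np.indices(m.shape)[0]<280)
cs,_=cv2.findContours(m,0,2)
for c in cs:
    if cv2.contourArea(c)>800:
        bx=cv2.boxPoints(cv2.minAreaRect(c)); print([cast(t,p,.008)[:2].round(3).tolist() for p in bx])
        w=np.array([cast(t,p,.008)[:2] for p in bx]); e=[w[1]-w[0],w[2]-w[1]]
        print(w.mean(0).round(4),[(np.linalg.norm(v).round(3),np.degrees(np.arctan2(v[1],v[0])).round(1)) for v in e])
# tag positions by rough pix
for uv in((262,213),(365,190),(445,199)): print(cast(t,uv,.05).round(3))
a=t["img"][170:290,225:495,::-1]
cv2.imwrite("pics/crop1.png",cv2.resize(a,None,fx=2.9,fy=2.9,interpolation=cv2.INTER_CUBIC))
E
```

```text
top [371.9 222.5] [362 213  21  20 326] [ 0.5616 -0.0021  0.066 ]
top [464.6 232.4] [455 223  20  20 324] [ 0.5411 -0.214   0.066 ]
top [273.1 244.1] [263 234  21  21 337] [0.5088 0.2222 0.066 ]
[[0.589, 0.313], [0.631, 0.221], [0.492, 0.16], [0.452, 0.25]]
[0.5411 0.2362] [(np.float64(0.101), np.float64(-65.2)), (np.float64(0.151), np.float64(-156.2))]
[[0.633, -0.136], [0.667, -0.237], [0.517, -0.275], [0.485, -0.177]]
[ 0.5757 -0.2061] [(np.float64(0.106), np.float64(-71.5)), (np.float64(0.155), np.float64(-165.5))]
[[0.662, 0.064], [0.68, -0.036], [0.529, -0.057], [0.512, 0.041]]
[0.5958 0.0032] [(np.float64(0.102), np.float64(-79.8)), (np.float64(0.153), np.float64(-172.1))]
[0.584 0.251 0.05 ]
[0.643 0.011 0.05 ]
[ 0.624 -0.177  0.05 ]
```

View pics/crop1.png

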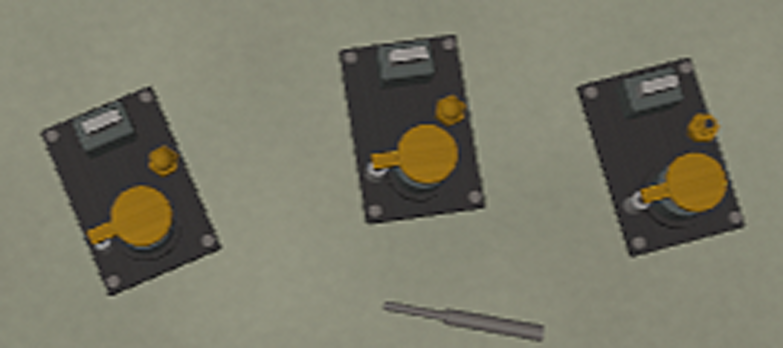

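The crop shows the pads at (141,216), (428,154) and (696,183) and the tags at (101,122), (408,54) and (659,85). Each nut stands beside its pad on the −y side, clear of the press.

```bash
cat >> h.py <<'E'
from scipy.spatial.transform import Rotation as Ro
def togo(o,tgt,yaw=None):
    R=Ro.from_euler("xyz",o["tool_rot"],degrees=True).as_matrix()
    return (R.T@(np.asarray(tgt)-o["tool_pos"])/.2).round(4)
E
python3 - <<'E'
from h import *; import pickle; from cell import env
t=pickle.load(open("top0.pkl","rb"))
for uv,p,y in(((101,122),(.5088,.2222),23.8),((408,54),(.5616,-.0021),8.5),((659,85),(.5411,-.214),15)):
    q=cast(t,np.array(uv)/2.9+[225,170],.056)[:2]; d=q-p; print(q.round(4),np.linalg.norm(d).round(4),np.degrees(np.arctan2(d[1],d[0])).round(1),
     (np.array(p)+.085*np.array([np.cos(np.radians(y)),np.sin(np.radians(y))])).round(4))
o=env.get_obs(); print(togo(o,(.5411,-.214,.15)))
E
```

```text
[0.5851 0.2555] 0.0833 23.6 [0.5866 0.2565]
[0.6447 0.0102] 0.084 8.4 [0.6457 0.0105]
[ 0.6216 -0.192 ] 0.0834 15.3 [ 0.6232 -0.192 ]
[ 2.0554 -1.1875  0.4147]
```

Emit:
step_arm(
  delta_pos=[
    [0.2,-0.115,0],
    [0.45,-0.26,0],
    [0.7,-0.405,0],
    [0.95,-0.55,0],
  ],
  rot=[
    [0,0,0],
    [0,0,0],
    [0,0,0],
    [0,0,0],
  ],
  gripper=[
    [-1],
    [-1],
    [-1],
    [-1],
  ],
  squeeze=5,
)

```text
$.gripper[0]: bad value
```

Emit:
step_arm(
  delta_pos=[
    [0.25,-0.144,0.1],
    [0.5,-0.29,0.2],
    [0.75,-0.433,0.3],
    [0.95,-0.55,0.3],
    [0.95,-0.55,0.3],
    [0.95,-0.55,0.3],
  ],
  rot=[
    [0,0,0],
    [0,0,0],
    [0,0,0],
    [0,0,0],
    [0,0,0],
    [0,0,0],
  ],
  gripper=[
    [-1],
    [-1],
    [-1],
    [-1],
    [-1],
    [-1],
  ],
)

```text
$.gripper[0]: bad value
```

```bash
python3 - <<'E'
from h import *; from cell import env
o=env.get_obs(); print(o["tool_pos"],o["tool_rot"],o["force"],o["grip_width"],o["time_s"],togo(o,(.5411,-.214,.087)))
E
```

```text
[ 0.25876142 -0.59576086  0.23257182] [-1.79902374e+02  4.68510650e-03  2.34826772e+01] [-0.73012443 -0.31713566 -0.37272087] 0.08692797767082344 0.1 [ 2.0554 -1.187   0.7297]
```

Gripper entries need to be plain numbers.

Emit:
step_arm(
  delta_pos=[
    [0.2,-0.115,0],
    [0.45,-0.26,0],
    [0.7,-0.405,0],
    [0.95,-0.55,0],
  ],
  rot=[
    [0,0,0],
    [0,0,0],
    [0,0,0],
    [0,0,0],
  ],
  gripper=[-1,-1,-1,-1],
  squeeze=5,
)

```text
time_s: 0.6
tool_pos: [0.3901, -0.4178, 0.2332]
tool_rot: [-180.0, 0.0, 23.5]
force: [0.1, -0.5, -0.4]
grip_width: 0.0549
grasp_force: 0.0
```

Emit:
step_arm(
  delta_pos=[
    [0.25,-0.144,0.1],
    [0.5,-0.29,0.2],
    [0.75,-0.433,0.3],
    [0.95,-0.55,0.3],
    [0.95,-0.55,0.3],
    [0.95,-0.55,0.3],
  ],
  rot=[
    [0,0,0],
    [0,0,0],
    [0,0,0],
    [0,0,0],
    [0,0,0],
    [0,0,0],
  ],
  gripper=[-1,-1,-1,-1,-1,-1],
)

```text
time_s: 1.35
tool_pos: [0.5193, -0.2436, 0.1732]
tool_rot: [180.0, 0.1, 23.5]
force: [-0.3, -0.4, 0.7]
grip_width: 0.002
grasp_force: 0.0
```

```bash
python3 - <<'E'
from h import *; from cell import env
o=env.get_obs(); print(o["tool_pos"],o["tool_rot"],o["force"],o["grip_width"],o["time_s"],togo(o,(.5411,-.214,.087)))
E
```

```text
[ 0.51926838 -0.24364568  0.17319644] [1.79998205e+02 6.79710118e-02 2.34683358e+01] [-0.31131884 -0.41900007  0.67129833] 0.0019929577546441294 1.35 [ 0.1597 -0.0925  0.4308]
```

Emit:
step_arm(
  delta_pos=[
    [0.08,-0.046,0],
    [0.16,-0.0925,0.1],
    [0.16,-0.0925,0.25],
    [0.16,-0.0925,0.38],
    [0.16,-0.0925,0.42],
    [0.16,-0.0925,0.42],
    [0.16,-0.0925,0.42],
  ],
  rot=[
    [0,0,0],
    [0,0,0],
    [0,0,0],
    [0,0,0],
    [0,0,0],
    [0,0,0],
    [0,0,0],
  ],
  gripper=[-1,-1,-1,-1,-1,-1,-1],
)

```text
time_s: 2.22
tool_pos: [0.5427, -0.2137, 0.0909]
tool_rot: [179.9, -0.1, 23.5]
force: [0.4, -0.3, 0.3]
grip_width: 0.0003
grasp_force: 0.0
```

```bash
python3 - <<'E'
from h import *; from cell import env,viewer
o=env.get_obs(); print(o["tool_pos"],o["force"],o["time_s"],togo(o,(.5411,-.214,.077)))
a=viewer.read_camera("side")["img"][110:230,250:410,::-1]
b=viewer.read_camera("top")["img"][160:280,400:560,::-1]
cv2.imwrite("pics/p1.png",np.hstack([cv2.resize(i,(400,300),interpolation=cv2.INTER_CUBIC) for i in(a,b)]))
E
```

```text
[ 0.54271743 -0.21369383  0.09087684] [ 0.35295578 -0.33107092  0.3223092 ] 2.225 [-0.0081 -0.0019  0.0694]
```

View pics/p1.png

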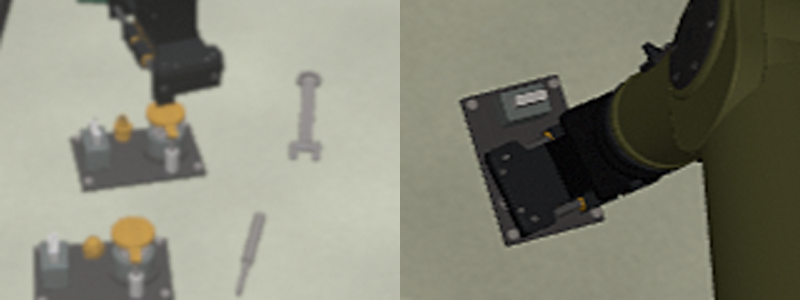

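The fingertips stand just above the right pad, at (165,100) in the left panel.

Emit:
step_arm(
  delta_pos=[
    [0,0,0.04],
    [0,0,0.065],
    [0,0,0.08],
    [0,0,0.095],
    [0,0,0.1],
    [0,0,0.1],
    [0,0,0.1],
  ],
  rot=[
    [0,0,0],
    [0,0,0],
    [0,0,0],
    [0,0,0],
    [0,0,0],
    [0,0,0],
    [0,0,0],
  ],
  gripper=[-1,-1,-1,-1,-1,-1,-1],
)

```text
time_s: 3.2
tool_pos: [0.5417, -0.2134, 0.0698]
tool_rot: [180.0, 0.0, 23.5]
force: [-2.4, 0.2, 4.5]
grip_width: 0.0007
grasp_force: 2.5
```

Emit:
step_arm(
  delta_pos=[
    [0,0,0.01],
    [0,0,0.02],
    [0,0,0.02],
    [0,0,0.02],
  ],
  rot=[
    [0,0,0],
    [0,0,0],
    [0,0,0],
    [0,0,0],
  ],
  gripper=[-1,-1,-1,-1],
)

```text
time_s: 3.7
tool_pos: [0.5417, -0.2133, 0.066]
tool_rot: [180.0, 0.0, 23.5]
force: [-2.5, 0.8, 6.5]
grip_width: 0.0004
grasp_force: 3.5
```

Emit:
step_arm(
  delta_pos=[
    [0,0,-0.1],
    [0,0,-0.3],
    [0.128,-0.232,-0.3],
    [0.256,-0.464,-0.3],
    [0.384,-0.697,-0.3],
    [0.49,-0.88,-0.3],
    [0.512,-0.929,-0.3],
    [0.512,-0.929,-0.2],
    [0.512,-0.929,-0.13],
    [0.512,-0.929,-0.13],
    [0.512,-0.929,-0.13],
  ],
  rot=[
    [0,0,0],
    [0,0,0],
    [0,0,0],
    [0,0,0],
    [0,0,0],
    [0,0,0],
    [0,0,0],
    [0,0,0],
    [0,0,0],
    [0,0,0],
    [0,0,0],
  ],
  gripper=[-1,-1,-1,-1,-1,-1,-1,-1,-1,-1,-1],
)

```text
time_s: 5.08
tool_pos: [0.562, -0.0027, 0.0919]
tool_rot: [180.0, -0.0, 23.4]
force: [0.3, 0.0, 0.3]
grip_width: 0.0005
grasp_force: 0.0
```

```bash
python3 - <<'E'
from h import *; from cell import env,viewer
o=env.get_obs(); print(o["tool_pos"],o["force"],o["time_s"],togo(o,(.5616,-.0021,.077)))
a=viewer.read_camera("side")["img"][110:320,240:400,::-1]
cv2.imwrite("pics/p2.png",cv2.resize(a,(440,578),interpolation=cv2.INTER_CUBIC))
E
```

```text
[ 0.56203847 -0.00270465  0.09194572] [0.33219161 0.01248064 0.31791403] 5.075 [-0.0008 -0.0037  0.0747]
```

View pics/p2.png

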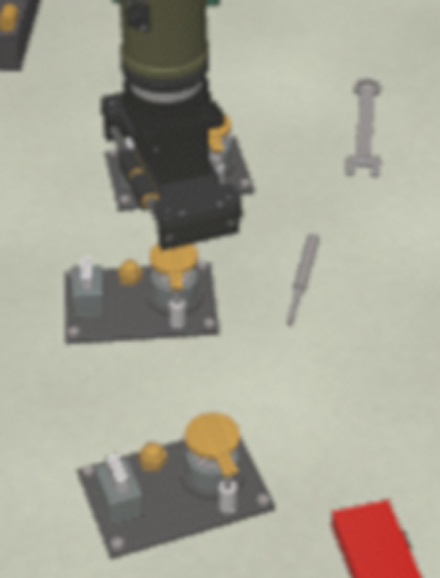

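The fingertips are over the middle pad (175,250), so I'll press it.

Emit:
step_arm(
  delta_pos=[
    [0,0,0.04],
    [0,0,0.07],
    [0,0,0.085],
    [0,0,0.1],
    [0,0,0.105],
    [0,0,0.105],
    [0,0,0.105],
  ],
  rot=[
    [0,0,0],
    [0,0,0],
    [0,0,0],
    [0,0,0],
    [0,0,0],
    [0,0,0],
    [0,0,0],
  ],
  gripper=[-1,-1,-1,-1,-1,-1,-1],
)

```text
time_s: 6.0
tool_pos: [0.5617, -0.0022, 0.0714]
tool_rot: [180.0, 0.0, 23.5]
force: [-2.7, 0.6, 7.1]
grip_width: 0.0005
grasp_force: 3.7
```

Emit:
step_arm(
  delta_pos=[
    [0,0,0.01],
    [0,0,0.02],
    [0,0,0.02],
    [0,0,0.02],
  ],
  rot=[
    [0,0,0],
    [0,0,0],
    [0,0,0],
    [0,0,0],
  ],
  gripper=[-1,-1,-1,-1],
)

```text
time_s: 6.5
tool_pos: [0.5617, -0.0022, 0.068]
tool_rot: [180.0, 0.0, 23.5]
force: [-4.7, -0.6, 10.8]
grip_width: 0.0003
grasp_force: 5.6
```

The slope is about 1.1 N/mm, so this is the stiffest. Next is the left mount.

Emit:
step_arm(
  delta_pos=[
    [0,0,-0.1],
    [0,0,-0.3],
    [0.035,-0.2,-0.3],
    [0.08,-0.45,-0.3],
    [0.125,-0.7,-0.3],
    [0.17,-0.95,-0.3],
  ],
  rot=[
    [0,0,0],
    [0,0,0],
    [0,0,0],
    [0,0,0],
    [0,0,0],
    [0,0,0],
  ],
  gripper=[-1,-1,-1,-1,-1,-1],
)

```text
time_s: 7.25
tool_pos: [0.5167, 0.1872, 0.1269]
tool_rot: [180.0, -0.0, 23.5]
force: [0.4, 0.1, -0.5]
grip_width: 0.0005
grasp_force: 0.0
```

Emit:
step_arm(
  delta_pos=[
    [0.025,-0.13,0],
    [0.034,-0.184,0],
    [0.034,-0.184,0.1],
    [0.034,-0.184,0.18],
    [0.034,-0.184,0.18],
    [0.034,-0.184,0.18],
  ],
  rot=[
    [0,0,0],
    [0,0,0],
    [0,0,0],
    [0,0,0],
    [0,0,0],
    [0,0,0],
  ],
  gripper=[-1,-1,-1,-1,-1,-1],
)

```text
time_s: 8.0
tool_pos: [0.509, 0.2214, 0.0903]
tool_rot: [180.0, 0.0, 23.4]
force: [-0.8, 0.2, 0.6]
grip_width: 0.0003
grasp_force: 0.0
```

```bash
python3 - <<'E'
from h import *; from cell import env,viewer
o=env.get_obs(); print(o["tool_pos"],o["force"],o["time_s"],togo(o,(.5088,.2222,.077)))
a=viewer.read_camera("side")["img"][110:320,240:400,::-1]
cv2.imwrite("pics/p3.png",cv2.resize(a,(440,578),interpolation=cv2.INTER_CUBIC))
E
```

```text
[0.50902445 0.2213985  0.09025482] [-0.7501414   0.2368033   0.63213016] 8.0 [ 0.0006 -0.0041  0.0663]
```

View pics/p3.png

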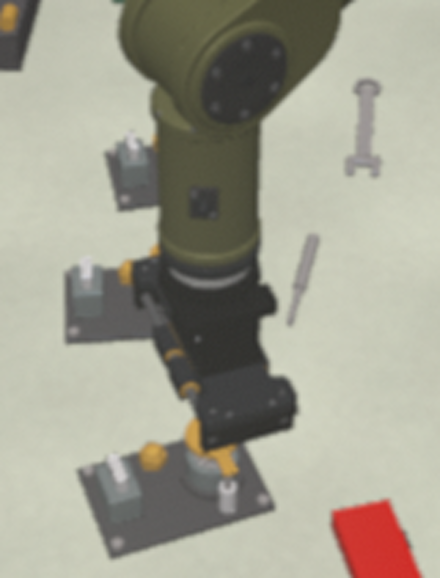

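The fingertips are over the left pad at (212,440), and all the tags are still up.

Emit:
step_arm(
  delta_pos=[
    [0,0,0.04],
    [0,0,0.065],
    [0,0,0.08],
    [0,0,0.095],
    [0,0,0.1],
    [0,0,0.1],
    [0,0,0.1],
  ],
  rot=[
    [0,0,0],
    [0,0,0],
    [0,0,0],
    [0,0,0],
    [0,0,0],
    [0,0,0],
    [0,0,0],
  ],
  gripper=[-1,-1,-1,-1,-1,-1,-1],
)

```text
time_s: 8.93
tool_pos: [0.5087, 0.222, 0.0706]
tool_rot: [180.0, 0.0, 23.5]
force: [-1.0, -1.3, 3.1]
grip_width: 0.0008
grasp_force: 1.1
```

Emit:
step_arm(
  delta_pos=[
    [0,0,0.01],
    [0,0,0.02],
    [0,0,0.02],
    [0,0,0.02],
  ],
  rot=[
    [0,0,0],
    [0,0,0],
    [0,0,0],
    [0,0,0],
  ],
  gripper=[-1,-1,-1,-1],
)

```text
time_s: 9.43
tool_pos: [0.5088, 0.2221, 0.0665]
tool_rot: [180.0, 0.0, 23.5]
force: [-0.8, -1.5, 3.4]
grip_width: 0.0004
grasp_force: 1.6
```

The left mount takes about 0.2 N/mm, so it is the softest. I'll move over its tag.

Emit:
step_arm(
  delta_pos=[
    [0,0,-0.1],
    [0,0,-0.3],
    [0.1,0,-0.3],
    [0.3,0,-0.3],
    [0.422,0,-0.3],
    [0.422,0,-0.2],
    [0.422,0,-0.08],
    [0.422,0,-0.06],
    [0.422,0,-0.06],
    [0.422,0,-0.06],
  ],
  rot=[
    [0,0,0],
    [0,0,0],
    [0,0,0],
    [0,0,0],
    [0,0,0],
    [0,0,0],
    [0,0,0],
    [0,0,0],
    [0,0,0],
    [0,0,0],
  ],
  gripper=[-1,-1,-1,-1,-1,-1,-1,-1,-1,-1],
)

```text
time_s: 10.68
tool_pos: [0.5865, 0.2561, 0.0796]
tool_rot: [180.0, -0.1, 23.5]
force: [-0.2, -0.2, -0.6]
grip_width: 0.0002
grasp_force: 0.0
```

```bash
python3 - <<'E'
from h import *; from cell import env,viewer
o=env.get_obs(); print(o["tool_pos"],o["force"],o["time_s"],togo(o,(.586,.2562,.053)))
a=viewer.read_camera("side")["img"][200:320,240:400,::-1]
cv2.imwrite("pics/p4.png",cv2.resize(a,(800,600),interpolation=cv2.INTER_CUBIC))
E
```

```text
[0.58650382 0.25605512 0.07962479] [-0.17213997 -0.19185429 -0.58780459] 10.675 [-0.0022 -0.0017  0.1331]
```

View pics/p4.png

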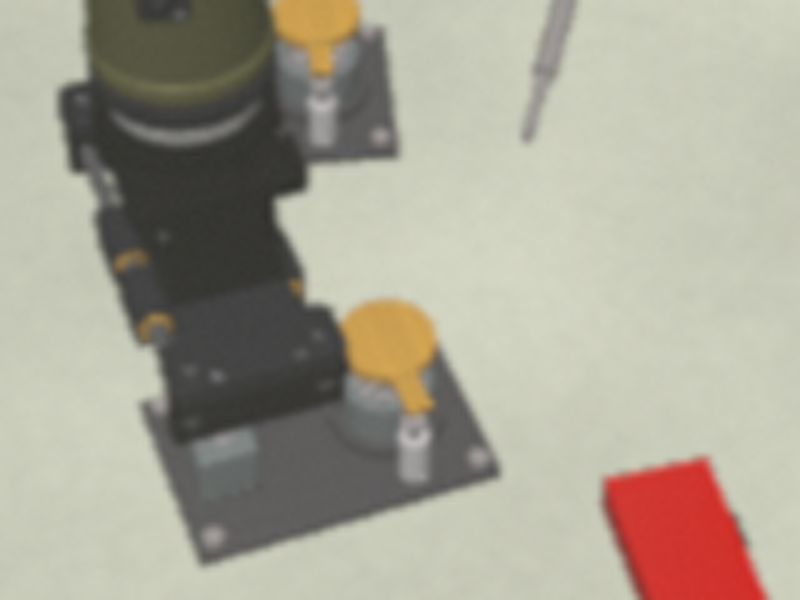

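The gripper stands over the left tag, hiding it above the block at (225,450). I'll push down in stages and watch the force.

Emit:
step_arm(
  delta_pos=[
    [0,0,0.04],
    [0,0,0.065],
    [0,0,0.085],
    [0,0,0.105],
    [0,0,0.12],
    [0,0,0.125],
    [0,0,0.125],
  ],
  rot=[
    [0,0,0],
    [0,0,0],
    [0,0,0],
    [0,0,0],
    [0,0,0],
    [0,0,0],
    [0,0,0],
  ],
  gripper=[-1,-1,-1,-1,-1,-1,-1],
)

```text
time_s: 11.6
tool_pos: [0.5862, 0.2558, 0.0535]
tool_rot: [180.0, 0.0, 23.5]
force: [-0.5, -0.8, 2.0]
grip_width: 0.0005
grasp_force: 1.1
```

Emit:
step_arm(
  delta_pos=[
    [0,0,0.005],
    [0,0,0.01],
    [0,0,0.01],
    [0,0,0.01],
  ],
  rot=[
    [0,0,0],
    [0,0,0],
    [0,0,0],
    [0,0,0],
  ],
  gripper=[-1,-1,-1,-1],
)

```text
time_s: 12.1
tool_pos: [0.5863, 0.2558, 0.0534]
tool_rot: [179.9, -0.0, 23.5]
force: [-3.8, -2.5, 12.0]
grip_width: 0.0008
grasp_force: 6.0
```

The force has risen to 12 N with no further motion, so the tag is at its stop. I'll lift clear and look.

Emit:
step_arm(
  delta_pos=[
    [0,0,-0.1],
    [0,0,-0.3],
    [0,0,-0.55],
    [-0.2,0.2,-0.75],
    [-0.4,0.45,-0.75],
    [-0.6,0.65,-0.75],
    [-0.75,0.85,-0.75],
    [-0.75,0.85,-0.75],
    [-0.75,0.85,-0.75],
  ],
  rot=[
    [0,0,0],
    [0,0,0],
    [0,0,0],
    [0,0,0],
    [0,0,0],
    [0,0,0],
    [0,0,0],
    [0,0,0],
    [0,0,0],
  ],
  gripper=[-1,-1,-1,-1,-1,-1,-1,-1,-1],
)

```text
time_s: 13.22
tool_pos: [0.5165, 0.041, 0.2021]
tool_rot: [-180.0, -0.1, 23.5]
force: [0.1, 0.8, -0.4]
grip_width: 0.0005
grasp_force: 0.0
```

```bash
python3 - <<'E'
from h import *; from cell import env,viewer
o=env.get_obs(); print(o["tool_pos"],o["force"],o["time_s"])
a=viewer.read_camera("side")["img"][110:320,240:400,::-1]
cv2.imwrite("pics/p5.png",cv2.resize(a,(440,578),interpolation=cv2.INTER_CUBIC))
E
```

```text
[0.51651495 0.04104465 0.20208113] [ 0.07307182  0.8105956  -0.35457049] 13.225
```

View pics/p5.png

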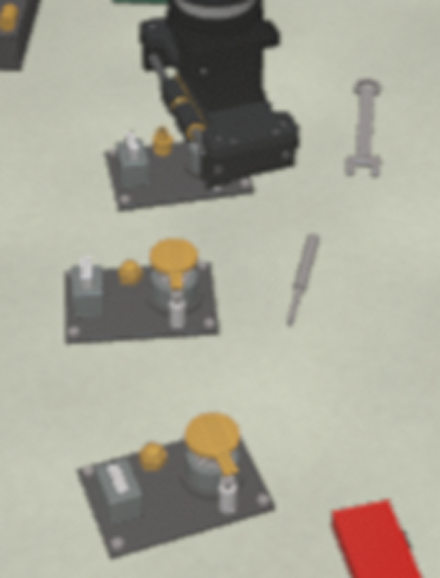

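The left tag (120,480) is down. The other two, at (87,270) and (133,145), are up, the loose parts haven't moved, and the arm is clear at 0.2 m.

```bash
python3 -c "
from cell import env
print(env.sign_off())"
```

```text
the job is handed in; nothing more can be done
None
```

I pressed all three pads: the left mount is the softest (about 0.2 N/mm, against about 0.5 on the right and 1.1 in the middle), so I pushed its tag down to its stop, left the other two up, and handed the job in with the arm clear.

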